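# Hold the drilled stone hole-up over the dust grille

### The job

Press the extractor's start button fully down and let it come back up. Then pick up the square limestone piece lying on the bench, find which of its two ends has the blind dowel hole, turn the piece so that this hole points straight up, and hold it in the gripper above the middle of the dust grille, with its lower end about 10 cm clear of the grille, so the hole can be blown out. Finish still holding it there, steady and upright; do not put it down, and leave the other things on the bench where they are.

Things in the scene. Friction and masses are not known exactly. Their poses are not given: they have to be found in the camera images.
- piece: limestone repair piece, a plain square bar 44 x 44 mm in section and 96 mm long, about 0.4 kg, loose and lying on one long side with its length level, pointing any way. Origin: its middle, halfway along, 48 mm from each end. Its z axis runs along its length, from the blank end out through the end with the hole; x and y are square to its long sides. Both ends look alike from above.
- piece_hole (a point): centre of the mouth of the piece's blind round hole (20 mm across, 36 mm deep), in the middle of the drilled end face, 48 mm along z from the piece's origin; axes as the piece's
- start (a joint): travel of the start button, m: 0 up, 0.006 fully down; a spring brings it back up; fully down takes about 5 N
- start_top (a point): middle of the top of the start button: plain steel, round, 30 mm across, pressed straight down, in a black housing on a fixed grey box 80 x 110 x 45 mm
- grille: dust extraction grille, a fixed flat aluminium frame 180 x 180 mm, 25 mm high, with steel bars across its top. Origin: centre of its underside, on the bench; z up
- grille_mid (a point): middle of the grille's upper face, 25 mm above the bench
- brush: scrubbing brush, wooden block 140 x 50 mm with pale bristles, 44 mm high, loose bystander; origin at its underside on the bench
- offcut: rough limestone offcut 55 x 70 x 42 mm, loose bystander; origin at its underside on the bench
- chisel: steel stone chisel lying flat, about 190 mm long, 12 mm thick, loose bystander; origin at its underside on the bench
- wedge: small flat wooden block 90 x 35 x 18 mm, loose bystander; origin at its underside on the bench
There are look-alikes about, which are no part of the job. What is shaped like the piece but blue or orange is not meant. Leave any green look-alike of the part that bears start alone.

How it is judged:
By the outcome, as a careful person would: the job done as asked, in the order asked, and still so for the second after the job is handed in, while the arm keeps its last pose, push and grip.
It also fails if it takes over 67 s, if anything falls off the work surface, if the arm or the gripper's body presses on something with over 40 N, if the wrist force passes 120 N, or if a joint passes its speed limit or range.

### The arm

A 7-joint arm with a two-finger parallel gripper is mounted at the origin on the work surface. World frame = base frame: x ahead of the robot, y to its left, z up, the work surface at z = 0. Lengths are in m, angles in rad, forces in N, time in s.
With the tool pointing down it reaches from about 0.4 to 0.85 m from the base axis. Payload 10.4 kg.
Tool frame: the origin (TCP) lies on the front face of the gripper's body, between the roots of the fingers; the fingertips stand 73 mm ahead of it and the grasp point (between the pads) lies 54 mm ahead of it; z points along the fingers, y is the line along which they close (so a half turn about z gives the same grasp; the last joint's range is limited). The gripper opens to 85 mm and grips with 20 to 120 N. Pads are 22 mm wide; open, the fingers measure 114 mm over their backs; the gripper's body (76 mm by 85 mm) begins 54 mm behind the grasp point. The pads swing forward as they close: fully open they stand 13 mm farther back than shut.
Start: joints at [-0.023, 0.332, -0.065, 1.46, 0.022, 1.35, -0.088], TCP at [0.625, 0, 0.304] pointing down, gripper open.
Joint ranges: [-2.6, 2.6], [-0.5, 2.12], [-1.47, 1.34], [0.16, 2.42], [-1.27, 4.41], [0.06, 2.06], [-2.6, 2.6]. Speed limits (rad/s): [2.22, 2.22, 2.79, 2.79, 3.14, 3.14, 3.14].

### API

Orientations are given as a unit quaternion [x, y, z, w].
In Python, from workcell import manip gives the robot as it stands.
- The arm moves only by the shell command python3 -m jog 'ROWS' [FORCE]. ROWS is JSON, a list of rows, each an object with "grip": the gripper command: -1 is fully open, 1 is shut, values between are in proportion; "slide": the shift along the tool's x, y, z in cm, a list of three; "yaw": the turn about the tool's z in rad. A call has 1 to 8 rows; each row shifts and turns the commanded pose from where the row before left it, along the tool's axes as they then stand; what a row does not reach is not made up. A row lasts 1/10 s, in which the tool goes at most 50 mm and 8.59 degrees, less where a joint would pass 70% of its speed; a pose out of reach is approached as far as the arm can. A call with a gripper value outside its range is refused whole. The fingers move at their own pace and stop on an object; FORCE is the grip in N (left out, the last holds). Time passes only in rows, so rows that do not move let the fingers close. It gives the time, the measured TCP pose, the force, the opening and the grip force at its end, in the units of the state.
- manip.get_obs(): the state, without advancing time (a new reading comes with each control period).
- manip.camera(name): name is "scene" or "side" or "wrist"; returns the picture (480x640x3 uint8, blue, green, red); there is no depth.
- manip.calibration(name): a dict with "vfov" (degrees; the focal length in pixels is half the picture's height over the tangent of half this angle, whatever the lens; pixels are square), "cx", "cy" (the principal point, pixels), "k1" (the pictures are not rectified: a ray, as slopes to the right and down, at radius r is drawn at 1 + k1 r^2 times it, then the intrinsics apply), "camera_from_world" (4x4, takes a point from world to camera coordinates). Camera axes: x right, y down, z forward; pixel columns grow to the right and rows downward; lengths in m; the calibration is good to about 2 mm. A picture is of the moment at which its call begins: read the wrist's pose just before it. calibration takes no time and is no camera call; for the wrist camera it gives the pose at the moment of the call.
- manip.hand_in(): hands the job in; it is judged then, once.
Trained networks look in the newest picture that a camera, given by its name, has taken for a name from the list of things; names that differ only in an ending like _2 or _b are one class to them, and where a whole thing is asked for, a point or a joint stands for the part that bears it (a point fixed in the world has none). Each returns a list of dicts, best first, with "conf" (0 to 1); they miss things now and then, are a little off and sometimes report something else, mostly with a low value. They report only what shows in the picture. A call takes as long as a camera call. They do not tell look-alikes from the thing itself.
- manip.masks_of(thing, camera): "region" (480x640 bool, what is visible of it) and "centre" ([column, row] in pixels, amid what is visible of it).
The state is a dict: "clock": time; "joint_pos": joint angles; "joint_velocities": joint speeds; "tau": joint torques, N m; "position": TCP position; "ee_rot": TCP orientation; "ft_force": force on the tool from outside, world axes, zero at the start; "torque": the same for the moment, N m; "grip_width": opening from 0.0 (shut) to 1.0 (fully open); "grasp_force": force on a finger pad.
Only numpy, scipy, OpenCV 4.12 (cv2) and the standard library are available. Lean on these libraries where they do the work, as an engineer would, in place of code of your own. Each camera call takes 0.05 s, during which the arm holds its last target. There are 200 camera calls.

## Working session

There is one attempt and no reset: what is moved stays moved. The work goes in short steps, Python scripts to look and compute and a shell command to move; the robot and the scene stay as the last step left them, time stands still between calls to the robot, and variables do not carry over. Pictures are saved under pics/ and viewed, at most 10 in all, crops included, and the job is handed in when it is done.

```bash
ls; mkdir -p pics; cat > h.py <<'E'
import numpy as np, cv2
from workcell import manip
from scipy.spatial.transform import Rotation as R
def K(c):
    f=240/np.tan(np.radians(c["vfov"])/2); return f,c["cx"],c["cy"]
def ray(c,p):
    f,cx,cy=K(c); d=np.array([(p[0]-cx)/f,(p[1]-cy)/f]); u=d.copy()
    for _ in range(30): u=d/(1+c["k1"]*(u@u))
    M=np.array(c["camera_from_world"]); Rm=M[:3,:3]; o=-Rm.T@M[:3,3]
    return o,Rm.T@np.array([u[0],u[1],1])
def onz(c,p,z):
    o,d=ray(c,p); return o+d*(z-o[2])/d[2]
def proj(c,P):
    f,cx,cy=K(c); M=np.array(c["camera_from_world"]); q=M[:3,:3]@np.array(P)+M[:3,3]
    u=q[:2]/q[2]; u=u*(1+c["k1"]*(u@u)); return np.array([f*u[0]+cx,f*u[1]+cy])
def rect(c,mask,z):
    cs,_=cv2.findContours(mask.astype(np.uint8),0,1)
    k=max(cs,key=cv2.contourArea)[:,0]
    P=np.array([onz(c,p,z)[:2] for p in k]); r=cv2.minAreaRect((P*1000).astype(np.float32)); return r
E
python3 - <<'E'
from h import *
o=manip.get_obs(); print(o)
zs=dict(piece=.044,start=.05,grille=.025,brush=.044,offcut=.042,chisel=.012,wedge=.018)
for n in ["scene","side"]:
    im=manip.camera(n); c=manip.calibration(n); cv2.imwrite(f"pics/{n}0.png",im)
    M=np.array(c["camera_from_world"]);print(n,c["k1"],c["vfov"],-M[:3,:3].T@M[:3,3])
    for t in zs:
        for d in manip.masks_of(t,n)[:4]:
            print(n,t,round(d["conf"],2),np.round(d["centre"]),d["region"].sum(),np.round(onz(c,d["centre"],zs[t]),3))
E
```

```text
pics
{'clock': 0.0, 'joint_pos': array([-0.02262616,  0.3328967 , -0.06471184,  1.46096055,  0.0216103 ,
        1.34990059, -0.08849031]), 'joint_velocities': array([-0.00255998,  0.00121829,  0.00029472,  0.0006006 , -0.00160861,
        0.00038492,  0.00026774]), 'tau': array([ 4.98105128e-04, -6.25449800e+01,  4.97091911e-02, -3.91610491e+01,
        1.63588714e-02,  9.83294769e-03, -6.01235030e-06]), 'position': array([6.24721045e-01, 1.93671290e-05, 3.03091202e-01]), 'ee_rot': array([ 7.07081592e-01,  7.07131588e-01, -5.45152898e-04, -4.92353056e-04]), 'ft_force': array([ 0.41082462, -0.28886496, -0.25740418]), 'torque': array([-0.02458924, -0.02108584, -0.02397761]), 'grasp_force': 0.0, 'grip_width': 1.0027172463602183}
scene 0.036507791788186666 50.56444579652633 [ 1.21426874 -0.10947376  0.81573036]
scene piece 0.89 [354. 192.] 460 [0.363 0.011 0.044]
scene piece 0.7 [411. 287.] 1547 [0.637 0.091 0.044]
scene piece 0.62 [364. 238.] 1037 [0.505 0.017 0.044]
scene piece 0.16 [214. 260.] 153 [ 0.548 -0.287  0.044]
scene start 0.71 [210. 263.] 189 [ 0.558 -0.292  0.05 ]
scene st
[... 301 characters left out ...]
97 [ 0.339 -0.198  0.012]
scene wedge 0.61 [440. 191.] 472 [0.342 0.216 0.018]
side -0.04474701072376172 56.198728429577805 [0.24462551 0.45200395 0.66623961]
side piece 0.79 [319. 319.] 1619 [0.46  0.05  0.044]
side piece 0.77 [228. 306.] 2023 [0.611 0.105 0.044]
side piece 0.76 [385. 353.] 2200 [0.337 0.056 0.044]
side start 0.45 [384. 151.] 89 [ 0.566 -0.478  0.05 ]
side start 0.18 [233. 228.] 987 [ 0.722 -0.059  0.05 ]
side grille 0.59 [182. 424.] 14071 [0.548 0.301 0.025]
side brush 0.74 [172. 284.] 2378 [0.731 0.113 0.044]
side offcut 0.61 [233. 225.] 1003 [ 0.733 -0.072  0.042]
side chisel 0.63 [431. 275.] 518 [ 0.332 -0.169  0.012]
side wedge 0.67 [342. 455.] 1776 [0.328 0.222 0.018]
```

View pics/scene0.png

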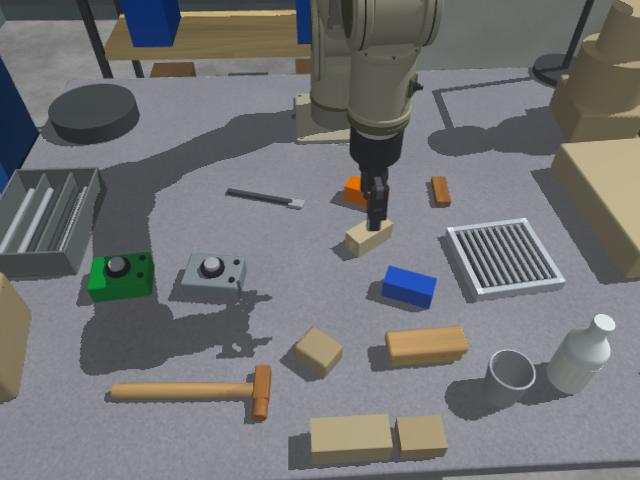

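View pics/side0.png

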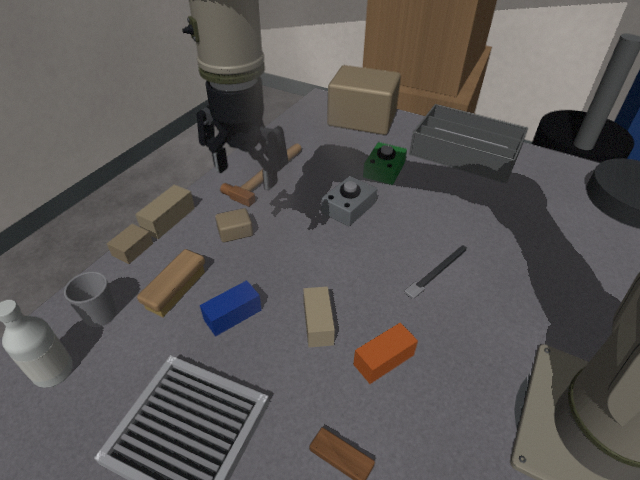

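Scene: the grey start box is at (214,272) with its button at (212,265). The limestone piece is at (369,236), the grille at (503,257), and the green box, blue bar and orange bar are look-alikes. Side: the piece is at (319,318) and the grey box's button at (350,186). I'll zoom in on the piece ends and the button.

```bash
python3 - <<'E'
from h import *
a=cv2.imread("pics/scene0.png");b=cv2.imread("pics/side0.png")
def cr(i,x,y,w=33): return cv2.resize(i[y-w:y+w,x-w:x+w],(390,290*390//290-100),interpolation=cv2.INTER_CUBIC)
m=lambda i,x,y:cv2.resize(i[y-30:y+30,x-40:x+40],(400,300),interpolation=cv2.INTER_CUBIC)
cv2.imwrite("pics/crop1.png",np.vstack([np.hstack([m(a,369,236),m(b,319,318)]),np.hstack([m(a,214,272),m(b,350,196)])]))
cs,cd=manip.calibration("scene"),manip.calibration("side")
for n,c,p in(("scene",cs,None),("side",cd,None)):
    for t in("piece","grille"):
        for d in manip.masks_of(t,n)[:3]: print(n,t,np.round(d["centre"]),np.round(np.concatenate([np.ravel(v) for v in rect(c,d["region"],.035 if t=="piece" else .025)]),1))
E
```

```text
scene piece [354. 192.] [346.4   8.2 108.7  46.8   4.3]
scene piece [411. 287.] [626.1  89.5  95.2  76.9  66.6]
scene piece [364. 238.] [483.5  30.2  71.7 124.   33.7]
scene grille [500. 257.] [554.  297.  198.6 191.8   6.3]
scene grille [265. 197.] [ 343.8 -193.3  182.5   30.3   70.8]
side piece [319. 319.] [469.   36.9  48.4 129.2  34.5]
side piece [228. 306.] [610.9  96.8 106.6  80.7  65.1]
side piece [385. 353.] [338.8  47.6 115.6  61.7  63. ]
side grille [182. 424.] [541.1 301.9 189.1 184.5   6.3]
```

View pics/crop1.png

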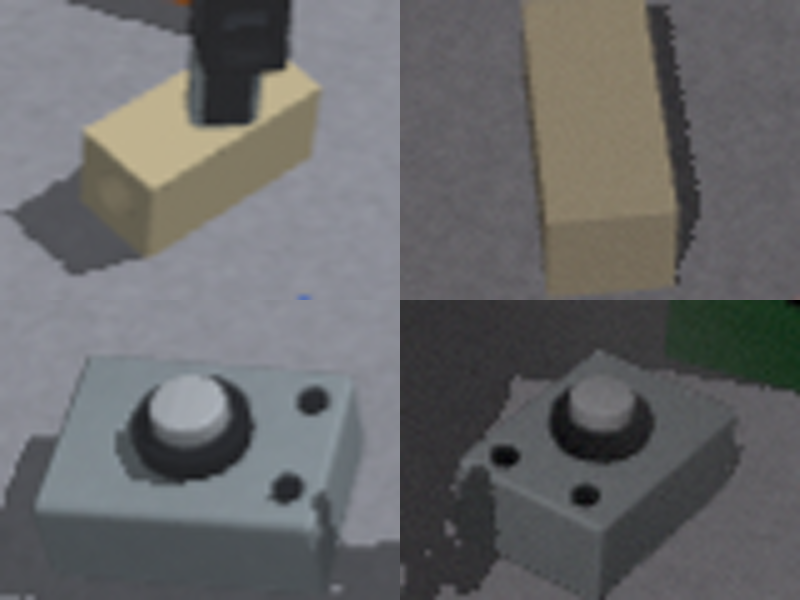

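The crops show the hole as a faint round spot on the piece's left end, at about (351,243) in the scene image, which is the −y side. The end facing the side camera is plain. The button top disc is at about (212,262.8) in scene and (350,186) in side. Next I'll triangulate the button and fit the boxes to the masks.

```bash
cat >> h.py <<'E'
from scipy.optimize import minimize, least_squares
def hullmask(c,x,y,yaw,sx,sy,h):
    Rz=R.from_euler('z',yaw).as_matrix()
    P=[proj(c,Rz@[a*sx/2,b*sy/2,0]+[x,y,z]) for a in(-1,1) for b in(-1,1) for z in(0,h)]
    m=np.zeros((480,640),np.uint8); cv2.fillConvexPoly(m,cv2.convexHull((np.array(P)*16).astype(np.int32).reshape(-1,1,2)),1,shift=4); return m.astype(bool)
def fit(views,x0,sx,sy,h):
    def cost(p): return sum(1-(m&g).sum()/(m|g).sum() for c,m in views for g in [hullmask(c,p[0],p[1],p[2],sx,sy,h)])
    s=np.array([[0,0,0],[.01,0,0],[0,.01,0],[0,0,.15]])
    r=minimize(cost,x0,method="Nelder-Mead",options=dict(initial_simplex=np.array(x0)+s)); return r.x,r.fun/len(views)
E
python3 - <<'E'
from h import *
cs,cd=manip.calibration("scene"),manip.calibration("side")
A=[];B=[]
for c,p in((cs,(212,262.8)),(cd,(350.2,186))):
    o,d=ray(c,p);d/=np.linalg.norm(d);Q=np.eye(3)-np.outer(d,d);A.append(Q);B.append(Q@o)
X=np.linalg.lstsq(np.vstack(A),np.hstack(B),rcond=None)[0];print("button",X,proj(cs,X),proj(cd,X))
for z in(.06,.065,.07):print(z,onz(cs,(212,262.8),z),onz(cd,(350.2,186),z))
ms=lambda t,n,u:[d["region"] for d in manip.masks_of(t,n) if abs(d["centre"]-np.array(u)).max()<12][0]
p1,p2=ms("piece","scene",(364,238)),ms("piece","side",(319,319))
print("piece side",fit([(cd,p2)],[.47,.035,-.98],.096,.044,.044))
print("piece both",fit([(cd,p2),(cs,p1)],[.47,.035,-.98],.096,.044,.044))
g1,g2=ms("grille","scene",(500,257)),ms("grille","side",(182,424))
print("grille",fit([(cs,g1)],[.55,.3,.1],.18,.18,.025),fit([(cs,g1),(cd,g2)],[.55,.3,.1],.18,.18,.025))
E
```

```text
button [ 0.56901207 -0.28663292  0.06305221] [211.71193111 262.52136033] [349.93846991 186.22938959]
0.06 [ 0.56713585 -0.28673285  0.06      ] [ 0.57052022 -0.29142209  0.06      ]
0.065 [ 0.57141736 -0.28556008  0.065     ] [ 0.56783239 -0.28529064  0.065     ]
0.07 [ 0.57569887 -0.28438732  0.07      ] [ 0.56514455 -0.27915918  0.07      ]
piece side (array([ 0.47317071,  0.03065976, -0.96535195]), np.float64(0.03601440576230497))
piece both (array([ 0.47316785,  0.03068642, -0.96804811]), np.float64(0.14349291428815625))
grille (array([0.54442742, 0.30208308, 0.09466508]), np.float64(0.024931938673162346)) (array([0.54522899, 0.30164484, 0.10775457]), np.float64(0.018009644767132404))
```

```bash
python3 -m jog '[{"grip":1,"slide":[-3.6,-0.7,0],"yaw":0},{"grip":1,"slide":[-3.6,-0.7,0],"yaw":0},{"grip":1,"slide":[-3.6,-0.7,0],"yaw":0},{"grip":1,"slide":[-3.6,-0.7,0],"yaw":0},{"grip":1,"slide":[-3.6,-0.7,1],"yaw":0},{"grip":1,"slide":[-3.6,-0.7,2],"yaw":0},{"grip":1,"slide":[-3.6,-0.7,3],"yaw":0},{"grip":1,"slide":[-3.6,-0.7,3],"yaw":0}]' 40
python3 -m jog '[{"grip":1,"slide":[0,0,2],"yaw":0},{"grip":1,"slide":[0,0,1],"yaw":0},{"grip":1,"slide":[0,0,0],"yaw":0},{"grip":1,"slide":[0,0,0],"yaw":0}]'
python3 - <<'E'
from h import *
im=manip.camera("wrist");c=manip.calibration("wrist");cv2.imwrite("pics/w1.png",im)
o=manip.get_obs();print(o["position"],o["ee_rot"],proj(c,[.569,-.2866,.063]))
T=R.from_quat(o["ee_rot"]).apply([0,0,.073])+o["position"];print(T,proj(c,T))
for d in manip.masks_of("start","wrist"):print(d["conf"],d["centre"],d["region"].sum())
E
```

```text
clock: 2.0
position: [0.5688, -0.2894, 0.2135]
ee_rot: [0.707, 0.707, 0.0, 0.001]
ft_force: [1.2, 0.3, -0.2]
grip_width: 0.002
grasp_force: 0.0
clock: 2.4
position: [0.57, -0.2869, 0.1851]
ee_rot: [0.706, 0.708, 0.001, 0.001]
ft_force: [-0.4, -0.3, 0.9]
grip_width: -0.004
grasp_force: 0.0
[ 0.57014314 -0.28709686  0.18544479] [7.06482960e-01 7.07729169e-01 6.50932676e-04 9.09458682e-04] [317.31298099 265.34968219]
[ 0.57030425 -0.28712341  0.11244497] [320.27834262 313.25416294]
0.82 [322.6, 263.2] 2506
```

View pics/w1.png

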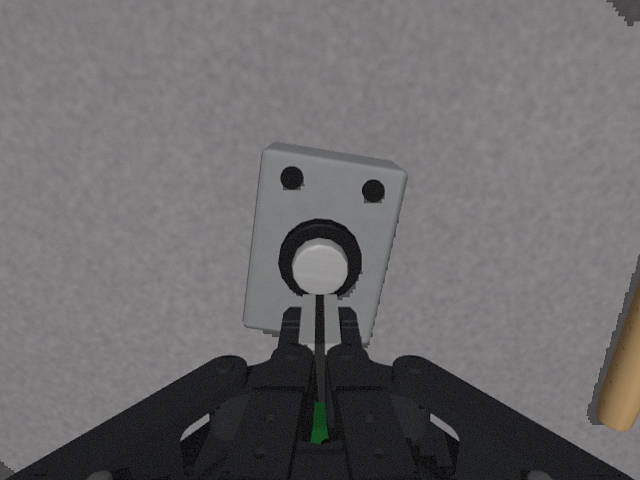

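The wrist view shows the grey box with its button at (320,266), close to the prediction of (317,265), and the closed tips sit over it. Pressing now.

```bash
python3 -m jog '[{"grip":1,"slide":[0,-0.1,2],"yaw":0},{"grip":1,"slide":[0,0,1.5],"yaw":0},{"grip":1,"slide":[0,0,1],"yaw":0},{"grip":1,"slide":[0,0,0.3],"yaw":0},{"grip":1,"slide":[0,0,0],"yaw":0}]'
python3 -m jog '[{"grip":1,"slide":[0,0,0.2],"yaw":0},{"grip":1,"slide":[0,0,0.2],"yaw":0},{"grip":1,"slide":[0,0,0],"yaw":0}]'
```

```text
clock: 3.0
position: [0.5681, -0.2876, 0.136]
ee_rot: [0.707, 0.707, 0.0, -0.0]
ft_force: [-1.7, 1.4, 3.7]
grip_width: -0.001
grasp_force: 1.7
clock: 3.3
position: [0.5684, -0.288, 0.1336]
ee_rot: [0.707, 0.707, 0.0, 0.001]
ft_force: [-5.5, 3.8, 12.8]
grip_width: -0.003
grasp_force: 6.6
```

```bash
python3 -m jog '[{"grip":1,"slide":[0,0,0.2],"yaw":0},{"grip":1,"slide":[0,0,0],"yaw":0}]'
python3 -m jog '[{"grip":1,"slide":[0,0,0.2],"yaw":0},{"grip":1,"slide":[0,0,0],"yaw":0}]'
python3 - <<'E'
from h import *
im=manip.camera("wrist");s=manip.camera("scene");d=manip.camera("side")
m=lambda i,x,y:cv2.resize(i[y-30:y+30,x-40:x+40],(400,300),interpolation=cv2.INTER_CUBIC)
cv2.imwrite("pics/w2.png",np.vstack([cv2.resize(im,(400,300)),m(s,214,262)]) if 0 else np.hstack([cv2.resize(im[150:450,120:520],(400,300)),m(d,350,190)]))
E
```

```text
clock: 3.5
position: [0.5686, -0.2881, 0.1334]
ee_rot: [0.707, 0.707, 0.001, 0.001]
ft_force: [-10.9, 7.0, 28.1]
grip_width: 0.001
grasp_force: 13.9
clock: 3.7
position: [0.5686, -0.2881, 0.1331]
ee_rot: [0.707, 0.707, 0.001, 0.001]
ft_force: [-18.1, 10.2, 42.7]
grip_width: -0.002
grasp_force: 21.2
```

View pics/w2.png

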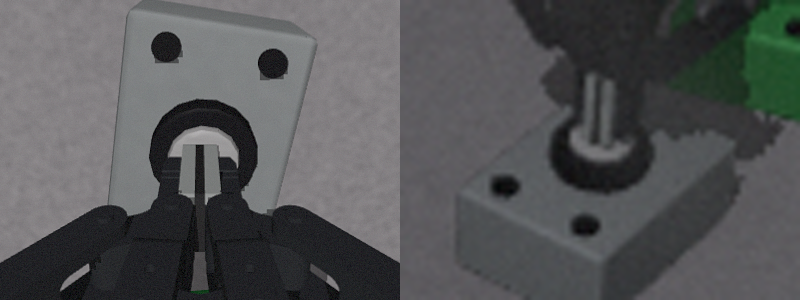

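The side crop shows the tips on a button that is flush in its housing. The force rises steeply with no travel, so it is fully down. Releasing and moving above the piece.

```bash
python3 -m jog '[{"grip":1,"slide":[0,0,-1],"yaw":0},{"grip":1,"slide":[0,0,-3],"yaw":0},{"grip":1,"slide":[0,0,-4],"yaw":0},{"grip":1,"slide":[0,0,-4],"yaw":0},{"grip":-1,"slide":[3.6,-1,0],"yaw":0},{"grip":-1,"slide":[3.6,-1,0],"yaw":0},{"grip":-1,"slide":[3.6,-1,0],"yaw":0},{"grip":-1,"slide":[3.6,-1,0],"yaw":0}]'
python3 -m jog '[{"grip":-1,"slide":[3.6,-1,0],"yaw":0},{"grip":-1,"slide":[3.6,-1,0],"yaw":0},{"grip":-1,"slide":[3.6,-1,0],"yaw":0},{"grip":-1,"slide":[3.6,-0.7,0],"yaw":0},{"grip":-1,"slide":[0,0,0],"yaw":-0.15},{"grip":-1,"slide":[0,0,0],"yaw":-0.15},{"grip":-1,"slide":[0,0,0],"yaw":-0.15},{"grip":-1,"slide":[0,0,0],"yaw":-0.15}]'
python3 -m jog '[{"grip":-1,"slide":[0,0,0],"yaw":0},{"grip":-1,"slide":[0,0,0],"yaw":0}]'
python3 - <<'E'
from h import *
o=manip.get_obs();im=manip.camera("wrist");c=manip.calibration("wrist");cv2.imwrite("pics/w3.png",im)
for d in manip.masks_of("piece","wrist")[:3]:
    print(d["conf"],d["centre"],d["region"].sum(),fit([(c,d["region"])],[.473,.031,-.966],.096,.044,.044))
s=manip.camera("scene");cs=manip.calibration("scene")
m=lambda i,x,y:cv2.resize(i[y-30:y+30,x-40:x+40],(400,300),interpolation=cv2.INTER_CUBIC)
x=m(s,214,272);y=m(s,365,236)
cv2.imwrite("pics/w3.png",np.vstack([np.hstack([x,y]),np.hstack([cv2.resize(im,(400,300)),m(cv2.imread("pics/scene0.png"),214,272)])]))
print(o["position"],R.from_quat(o["ee_rot"]).as_matrix().round(3),o["joint_pos"].round(2))
E
```

```text
clock: 4.65
position: [0.5276, -0.1429, 0.2482]
ee_rot: [0.707, 0.707, 0.0, 0.001]
ft_force: [0.3, 0.1, -0.0]
grip_width: 0.675
grasp_force: 0.0
clock: 5.45
position: [0.4912, -0.0001, 0.2482]
ee_rot: [0.464, 0.886, 0.0, 0.001]
ft_force: [-0.5, 0.5, 0.1]
grip_width: 1.0
grasp_force: 0.0
clock: 5.65
position: [0.4911, -0.0002, 0.2481]
ee_rot: [0.469, 0.883, 0.0, 0.0]
ft_force: [-0.6, 0.3, 0.0]
grip_width: 0.998
grasp_force: 0.0
0.84 [160.3, 48.8] 12549 (array([ 0.473,  0.031, -0.966]), np.float64(1.0))
0.8 [528.4, 207.2] 11299 (array([ 0.473,  0.031, -0.966]), np.float64(1.0))
0.58 [323.9, 165.9] 8655 (array([ 0.47366695,  0.03103262, -0.96495684]), np.float64(0.03942254303164905))
[ 4.91124687e-01 -1.55300819e-04  2.48055430e-01] [[-0.561  0.828  0.001]
 [ 0.828  0.561 -0.   ]
 [-0.     0.    -1.   ]] [ 0.04  0.09 -0.14  1.88  0.01  1.18  0.49]
```

View pics/w3.png

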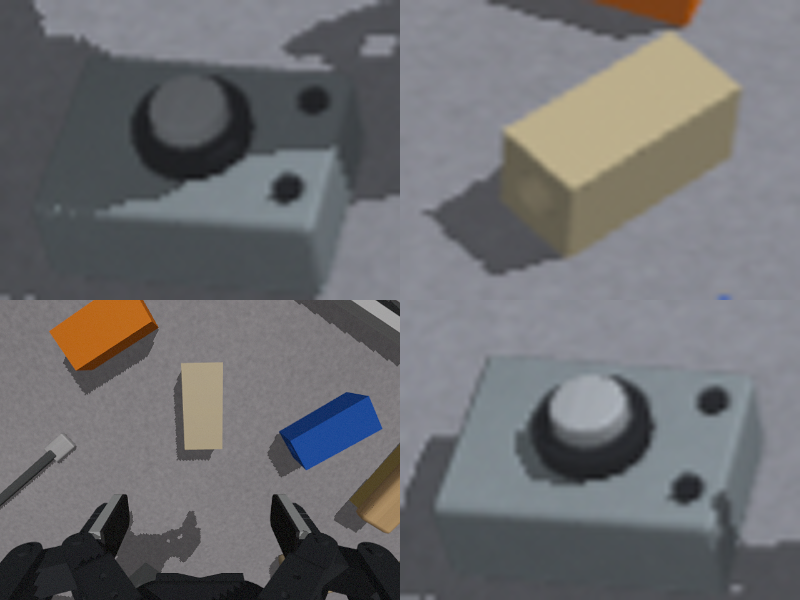

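The button is back up (top left). The scene view shows the piece's hole end at its left, −y end, and the opposite end is blank. I'll straddle it near the hole end and grip with a weak force, so it can swivel to hang hole up.

```bash
python3 -m jog '[{"grip":-1,"slide":[0.2,0.35,3],"yaw":-0.005},{"grip":-1,"slide":[0,0,4],"yaw":0},{"grip":-1,"slide":[0,0,4],"yaw":0},{"grip":-1,"slide":[0,0,4],"yaw":0},{"grip":-1,"slide":[0,0,1.6],"yaw":0},{"grip":-1,"slide":[0,0,1],"yaw":0},{"grip":-1,"slide":[0,0,0],"yaw":0},{"grip":0,"slide":[0,0,0],"yaw":0}]' 20
python3 -m jog '[{"grip":0.2,"slide":[0,0,0],"yaw":0},{"grip":0.2,"slide":[0,0,0],"yaw":0},{"grip":0.2,"slide":[0,0,0],"yaw":0},{"grip":0.2,"slide":[0,0,0],"yaw":0}]'
```

```text
clock: 6.6
position: [0.4935, 0.0037, 0.0728]
ee_rot: [0.465, 0.885, 0.0, 0.001]
ft_force: [-0.3, -0.3, 0.5]
grip_width: 0.855
grasp_force: 0.0
clock: 7.0
position: [0.4935, 0.0036, 0.073]
ee_rot: [0.464, 0.886, 0.0, 0.001]
ft_force: [-1.1, -0.5, 7.8]
grip_width: 0.517
grasp_force: 20.8
```

```bash
python3 -m jog '[{"grip":0.2,"slide":[0,0,-1],"yaw":0},{"grip":0.2,"slide":[0,0,-1],"yaw":0},{"grip":0.2,"slide":[0,0,-1],"yaw":0},{"grip":0.2,"slide":[0,0,-1],"yaw":0},{"grip":0.2,"slide":[0,0,0],"yaw":0}]'
python3 - <<'E'
from h import *
d=manip.camera("side");s=manip.camera("scene")
m=lambda i,x,y:cv2.resize(i[y-60:y+60,x-80:x+80],(400,300),interpolation=cv2.INTER_CUBIC)
cv2.imwrite("pics/s4.png",np.hstack([m(d,310,290),m(s,369,236)]))
E
```

```text
clock: 7.5
position: [0.4937, 0.0037, 0.1137]
ee_rot: [0.464, 0.886, 0.001, 0.001]
ft_force: [0.4, 0.1, -4.9]
grip_width: 0.514
grasp_force: 21.4
```

View pics/s4.png

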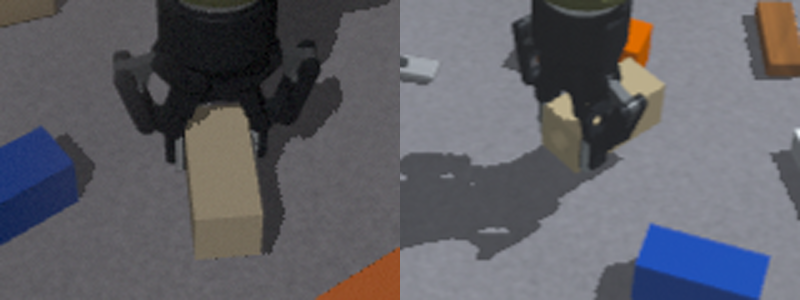

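The piece is held level (scene crop, hole visible on the left end face). I'll ease the grip so gravity swivels it.

```bash
for g in 1; do python3 -m jog '[{"grip":0,"slide":[0,0,0],"yaw":0},{"grip":0,"slide":[0,0,0],"yaw":0}]'
python3 -m jog '[{"grip":-0.02,"slide":[0,0,0],"yaw":0},{"grip":-0.02,"slide":[0,0,0],"yaw":0}]'; done
python3 -c "
from h import *
o=manip.get_obs();print(o['torque'],o['ft_force'])"
```

```text
clock: 7.8
position: [0.4925, 0.0036, 0.1114]
ee_rot: [0.464, 0.886, -0.0, -0.0]
ft_force: [0.4, -0.3, -4.5]
grip_width: 0.512
grasp_force: 21.4
clock: 8.0
position: [0.4927, 0.0036, 0.1117]
ee_rot: [0.464, 0.886, -0.0, -0.0]
ft_force: [-1.0, -0.1, -3.9]
grip_width: 0.511
grasp_force: 21.4
[-0.11653045 -0.05125721  0.02157506] [-1.02906812 -0.05085231 -3.89275074]
```

```bash
python3 -m jog '[{"grip":0.2,"slide":[0,0,-3],"yaw":0.124},{"grip":0.2,"slide":[0,0,-1],"yaw":0.124},{"grip":0.2,"slide":[0,0,0],"yaw":0.124},{"grip":0.2,"slide":[0,0,0],"yaw":0.124},{"grip":0.2,"slide":[2.4,0.2,0],"yaw":0},{"grip":0.2,"slide":[2.4,0.2,0],"yaw":0},{"grip":0.2,"slide":[2.4,0.2,0],"yaw":0},{"grip":0.2,"slide":[2.2,0.2,0],"yaw":0}]'
python3 -m jog '[{"grip":0.2,"slide":[0,0,0],"yaw":0},{"grip":0.2,"slide":[0,0,0],"yaw":0}]'
python3 - <<'E'
from h import *
o=manip.get_obs();print(o["position"],R.from_quat(o["ee_rot"]).as_matrix().round(3)[:,:2].T,o["torque"])
s=manip.camera("scene");cs=manip.calibration("scene")
d=manip.camera("side");cd=manip.calibration("side")
for t in manip.masks_of("piece","side"):
    print(t["centre"],t["conf"])
    if abs(t["centre"][0]-228)<10 and abs(t["centre"][1]-306)<10: m2=t["region"]
for y in(.4,1.0,2.0,2.6):
    p,f=fit([(cd,m2)],[.615,.09,y],.096,.044,.044)
    Rz=R.from_euler('z',p[2]).as_matrix()[:2,:2]
    print(p,f,[(Rz@[a*.048,b*.022]+p[:2]).round(3) for a in(-1,1) for b in(-1,1)])
E
```

```text
clock: 8.8
position: [0.4903, 0.0991, 0.1518]
ee_rot: [0.667, 0.745, -0.0, -0.0]
ft_force: [-0.3, 0.5, -3.9]
grip_width: 0.512
grasp_force: 22.4
clock: 9.0
position: [0.4903, 0.0981, 0.1517]
ee_rot: [0.667, 0.745, -0.0, -0.0]
ft_force: [-0.0, -1.4, -3.3]
grip_width: 0.511
grasp_force: 22.4
[0.49033017 0.09812978 0.15172235] [[-0.11   0.994 -0.   ]
 [ 0.994  0.11  -0.   ]] [-0.21793797  0.02379151 -0.02770271]
[276.7, 332.8] 0.66
[231.9, 226.4] 0.63
[229.0, 306.1] 0.6
[0.61800422 0.09156855 1.1840806 ] 0.04527559055118113 [array([0.62 , 0.039]), array([0.58 , 0.055]), array([0.656, 0.128]), array([0.616, 0.144])]
[0.61843068 0.09117866 1.18861424] 0.048086359175662396 [array([0.621, 0.038]), array([0.58 , 0.055]), array([0.657, 0.128]), array([0.616, 0.144])]
[0.61880656 0.0912689  1.15503529] 0.04759568204121689 [array([0.62 , 0.038]), array([0.579, 0.056]), array([0.658, 0.126]), array([0.618, 0.144])]
[0.61839886 0.09111426 4.30173635] 0.046123650637880265 [array([0.617, 0.144]), array([0.658, 0.126]), array([0.579, 0.056]), array([0.619, 0.038])]
```

```bash
python3 -m jog '[{"grip":0.2,"slide":[0,0,2],"yaw":0},{"grip":0.2,"slide":[0,0,2],"yaw":0},{"grip":0.2,"slide":[0,0,1.5],"yaw":0},{"grip":0.2,"slide":[0,0,0.6],"yaw":0},{"grip":0.2,"slide":[1,0,0],"yaw":0},{"grip":0.2,"slide":[0.5,0,0],"yaw":0},{"grip":0.2,"slide":[0.2,0,0],"yaw":0},{"grip":0.2,"slide":[0.2,0,0],"yaw":0}]' 20
python3 -m jog '[{"grip":0.2,"slide":[0.3,0,0],"yaw":0},{"grip":0.2,"slide":[0.3,0,0],"yaw":0}]'
```

```text
clock: 9.95
position: [0.4888, 0.1174, 0.0916]
ee_rot: [0.667, 0.745, 0.001, 0.0]
ft_force: [-0.4, -0.3, -3.2]
grip_width: 0.514
grasp_force: 22.3
clock: 10.15
position: [0.4879, 0.1229, 0.0912]
ee_rot: [0.668, 0.745, 0.0, 0.0]
ft_force: [1.0, -11.1, -0.4]
grip_width: 0.511
grasp_force: 22.7
```

```bash
python3 -m jog '[{"grip":0.2,"slide":[0.3,0,-0.5],"yaw":0},{"grip":0.2,"slide":[0.2,0,-0.7],"yaw":0},{"grip":0.2,"slide":[0.3,0,-0.7],"yaw":0},{"grip":0.2,"slide":[0.3,0,-0.7],"yaw":0},{"grip":0.2,"slide":[0,0,0],"yaw":0}]'
python3 - <<'E'
from h import *
d=manip.camera("side");s=manip.camera("scene");o=manip.get_obs();print(o["torque"])
m=lambda i,x,y:cv2.resize(i[y-60:y+60,x-80:x+80],(400,300),interpolation=cv2.INTER_CUBIC)
cv2.imwrite("pics/s5.png",np.hstack([m(d,250,340),m(s,420,236)]))
E
```

```text
clock: 10.65
position: [0.4869, 0.1343, 0.1181]
ee_rot: [0.667, 0.745, 0.001, 0.0]
ft_force: [0.2, -2.5, -2.3]
grip_width: 0.514
grasp_force: 22.6
[-0.43316678 -0.13975182  0.00128433]
```

View pics/s5.png

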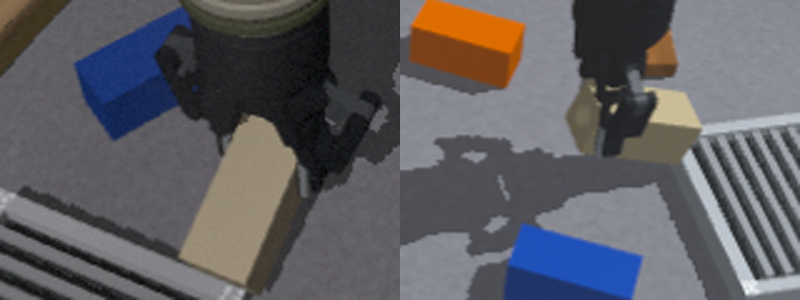

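The piece is tipping: its hole end is up and its blank end is bearing on the grille frame's edge. I'll continue along the arc and estimate the tilt numerically.

```bash
cat >> h.py <<'E'
def tilt(cams=("side","scene"),verbose=True):
    o=manip.get_obs(); T=R.from_quat(o["ee_rot"]).as_matrix(); piv=o["position"]+T@[0,0,.051]
    V=[]
    for n in cams:
        manip.camera(n); c=manip.calibration(n); q=proj(c,piv)
        L=[d for d in manip.masks_of("piece",n) if np.linalg.norm(np.array(d["centre"])-q)<60]
        if L: V.append((n,c,min(L,key=lambda d:np.linalg.norm(np.array(d["centre"])-q))["region"]))
    def box(c,p):
        a,l=p[0],.034; ax=T@[np.cos(a),0,np.sin(a)]; up=T@[np.sin(a),0,-np.cos(a)]; y=T[:,1]
        ce=piv+ax*(l+p[1])+up*p[2]
        P=[proj(c,ce+i*.048*ax+j*.022*up+k*.022*y) for i in(-1,1) for j in(-1,1) for k in(-1,1)]
        m=np.zeros((480,640),np.uint8); cv2.fillConvexPoly(m,cv2.convexHull((np.array(P)*16).astype(np.int32).reshape(-1,1,2)),1,shift=4); return m.astype(bool)
    cost=lambda p:sum(((m&~g).sum()+.3*(g&~m).sum())/m.sum() for n,c,m in V for g in[box(c,p)])
    a0=min(np.radians(range(-20,111,5)),key=lambda a:cost([a,0,0]))
    r=minimize(cost,[a0,0,0],method="Nelder-Mead",options=dict(initial_simplex=np.array([a0,0,0])+np.array([[0,0,0],[.1,0,0],[0,.005,0],[0,0,.005]])))
    print("tilt deg",np.degrees(r.x[0]).round(1),"offs mm",(r.x[1:]*1000).round(1),"cost",round(r.fun,3),[v[0] for v in V],"TCP",o["position"].round(4),"F",o["ft_force"].round(1))
    return r.x
E
python3 -c "
from h import *
tilt()"
python3 -m jog '[{"grip":0.2,"slide":[0.4,0,-0.6],"yaw":0},{"grip":0.2,"slide":[0.5,0,-0.6],"yaw":0},{"grip":0.2,"slide":[0.5,0,-0.5],"yaw":0},{"grip":0.2,"slide":[0.5,0,-0.5],"yaw":0},{"grip":0.2,"slide":[0,0,0],"yaw":0}]'
python3 -c "
from h import *
tilt()"
```

```text
tilt deg 18.2 offs mm [-2.2 -0.9] cost 0.201 ['scene'] TCP [0.4869 0.134  0.1173] F [ 0.9 -1.9 -1.9]
clock: 11.45
position: [0.4847, 0.1539, 0.14]
ee_rot: [0.667, 0.745, 0.001, 0.0]
ft_force: [-0.6, -1.5, -2.5]
grip_width: 0.511
grasp_force: 22.3
tilt deg 38.8 offs mm [-2.7 -2.9] cost 0.307 ['side', 'scene'] TCP [0.4847 0.1539 0.14  ] F [-0.6 -1.5 -2.5]
```

Tilt is 38.8°, as planned. Continuing.

```bash
python3 -m jog '[{"grip":0.2,"slide":[0.6,0,-0.4],"yaw":0},{"grip":0.2,"slide":[0.6,0,-0.4],"yaw":0},{"grip":0.2,"slide":[0.7,0,-0.3],"yaw":0},{"grip":0.2,"slide":[0.6,0,-0.3],"yaw":0},{"grip":0.2,"slide":[0,0,0],"yaw":0}]'
python3 -c "
from h import *
tilt()"
python3 -m jog '[{"grip":0.2,"slide":[0.5,0,-0.2],"yaw":0},{"grip":0.2,"slide":[0.5,0,-0.1],"yaw":0},{"grip":0.2,"slide":[0.4,0,-0.1],"yaw":0},{"grip":0.2,"slide":[0,0,0],"yaw":0}]'
python3 -c "
from h import *
tilt()"
```

```text
clock: 12.15
position: [0.4818, 0.179, 0.1536]
ee_rot: [0.667, 0.745, 0.001, -0.0]
ft_force: [0.2, -0.7, -0.6]
grip_width: 0.516
grasp_force: 22.2
tilt deg 53.7 offs mm [-5.  -4.4] cost 0.265 ['side', 'scene'] TCP [0.4818 0.179  0.1536] F [ 0.2 -0.7 -0.6]
clock: 12.75
position: [0.48, 0.1926, 0.157]
ee_rot: [0.667, 0.745, 0.0, -0.0]
ft_force: [0.3, -0.7, -4.0]
grip_width: 0.517
grasp_force: 21.9
tilt deg 55.9 offs mm [-4.2 -7.2] cost 0.224 ['side', 'scene'] TCP [0.48   0.1926 0.157 ] F [ 0.3 -0.7 -4. ]
```

The blank end has slipped over the frame edge at about 56°, where the 25 mm wall is too low to help. The 45 mm side of the grey start box gives a good lever, so I'll measure its wall.

```bash
python3 -m jog '[{"grip":0.2,"slide":[-1,0,-3],"yaw":0},{"grip":0.2,"slide":[0,0,-3],"yaw":0},{"grip":0.2,"slide":[0,0,0],"yaw":0}]'
python3 - <<'E'
from h import *
c=manip.calibration("scene")
P=np.array([onz(c,p,.045)[:2] for p in((191.6,253.2),(244.4,257),(235.6,287),(181.6,284.4))]);print(P.round(4),P.mean(0))
for i in range(4):
    e=P[(i+1)%4]-P[i];print(np.linalg.norm(e).round(4),np.degrees(np.arctan2(e[1],e[0])).round(1))
o=manip.get_obs();print(o["joint_pos"].round(2))
E
```

```text
clock: 13.25
position: [0.4832, 0.1818, 0.2209]
ee_rot: [0.668, 0.744, 0.003, 0.001]
ft_force: [0.4, 0.4, -4.9]
grip_width: 0.514
grasp_force: 22.8
[[ 0.5266 -0.3331]
 [ 0.5429 -0.2275]
 [ 0.617  -0.2403]
 [ 0.6046 -0.3425]] [ 0.57279587 -0.28585118]
0.1069 81.2
0.0752 -9.9
0.1029 -96.9
0.0786 173.2
[-0.26  0.17 -0.21  1.85  0.04  1.12 -0.37]
```

```bash
python3 -c "
from h import *
tilt()"
```

```text
tilt deg 56.5 offs mm [-4.1 -8.3] cost 0.224 ['side', 'scene'] TCP [0.4832 0.1818 0.2209] F [ 0.4  0.4 -4.9]
```

```bash
python3 -m jog '[{"grip":0.2,"slide":[-3,-0.9,0],"yaw":0},{"grip":0.2,"slide":[-4.5,-0.9,0],"yaw":0},{"grip":0.2,"slide":[-4.5,-0.9,0],"yaw":0},{"grip":0.2,"slide":[-4.5,-0.9,0],"yaw":0},{"grip":0.2,"slide":[-4.5,-0.9,0],"yaw":0},{"grip":0.2,"slide":[-4.5,-0.9,0],"yaw":0},{"grip":0.2,"slide":[-4.5,-0.9,0],"yaw":0},{"grip":0.2,"slide":[-4.5,-0.9,0],"yaw":0}]' 30
python3 -m jog '[{"grip":0.2,"slide":[-4.5,-0.9,0],"yaw":0},{"grip":0.2,"slide":[-4,-0.9,0],"yaw":0},{"grip":0.2,"slide":[0,0,0],"yaw":0.13},{"grip":0.2,"slide":[0,0,0],"yaw":0.14},{"grip":0.2,"slide":[0,0,0],"yaw":0.14},{"grip":0.2,"slide":[0,0,0],"yaw":0.14},{"grip":0.2,"slide":[0,0,0],"yaw":0.14},{"grip":0.2,"slide":[0,0,0],"yaw":0.14}]'
python3 -m jog '[{"grip":0.2,"slide":[0,0,0],"yaw":0.14},{"grip":0.2,"slide":[0,0,0],"yaw":0.14},{"grip":0.2,"slide":[0,0,0],"yaw":0.14},{"grip":0.2,"slide":[0,0,0],"yaw":0.14},{"grip":0.2,"slide":[0,0,0],"yaw":0.14},{"grip":0.2,"slide":[0,0,0],"yaw":0.14},{"grip":0.2,"slide":[0,0,0],"yaw":0.14},{"grip":0.2,"slide":[0,0,0],"yaw":0}]'
python3 - <<'E'
from h import *
o=manip.get_obs();T=R.from_quat(o["ee_rot"]).as_matrix();print(o["position"],np.degrees(np.arctan2(T[1,0],T[0,0])),o["joint_pos"].round(2))
d=np.array([.441,-.2666,.144])-o["position"];print("slide cm",T.T@d*100)
tilt()
E
```

```text
clock: 14.25
position: [0.4463, -0.1709, 0.2158]
ee_rot: [0.667, 0.745, -0.0, -0.001]
ft_force: [0.7, 0.8, -2.9]
grip_width: 0.504
grasp_force: 33.6
clock: 15.05
position: [0.4381, -0.2554, 0.2155]
ee_rot: [0.912, 0.41, -0.001, -0.001]
ft_force: [-0.7, -0.1, -3.7]
grip_width: 0.513
grasp_force: 33.6
clock: 15.85
position: [0.4382, -0.2554, 0.2157]
ee_rot: [0.998, -0.066, -0.001, -0.0]
ft_force: [0.2, -0.1, -4.2]
grip_width: 0.511
grasp_force: 33.6
[ 0.43819875 -0.25541127  0.21566057] -7.5787823965801016 [ 0.14  0.14  0.33  1.9  -0.05  1.11 -1.22]
slide cm [0.44066606 1.07413135 7.16482942]
tilt deg 56.5 offs mm [-5.9 -6.1] cost 0.175 ['side', 'scene'] TCP [ 0.4382 -0.2554  0.2157] F [ 0.2 -0.1 -4.2]
```

```bash
python3 -m jog '[{"grip":0.2,"slide":[0,1,2],"yaw":0},{"grip":0.2,"slide":[0,0,2],"yaw":0},{"grip":0.2,"slide":[0,0,2],"yaw":0},{"grip":0.2,"slide":[0,0,1],"yaw":0},{"grip":0.2,"slide":[0,0,0],"yaw":0}]' 20
python3 -m jog '[{"grip":0.2,"slide":[0.8,0,0],"yaw":0},{"grip":0.2,"slide":[0.8,0,0],"yaw":0},{"grip":0.2,"slide":[0.6,0,0],"yaw":0},{"grip":0.2,"slide":[0.4,0,0],"yaw":0},{"grip":0.2,"slide":[0.4,0,0],"yaw":0},{"grip":0.2,"slide":[0.4,0,0],"yaw":0}]'
```

```text
clock: 16.55
position: [0.4367, -0.2653, 0.1457]
ee_rot: [0.998, -0.064, -0.001, -0.0]
ft_force: [-0.9, 0.6, -2.7]
grip_width: 0.511
grasp_force: 33.4
clock: 17.15
position: [0.4714, -0.2702, 0.1469]
ee_rot: [0.998, -0.065, 0.0, -0.0]
ft_force: [-0.2, 0.1, -3.1]
grip_width: 0.515
grasp_force: 33.6
```

```bash
python3 -c "
from h import *
tilt()"
```

```text
tilt deg 56.6 offs mm [-4.5 -5.5] cost 0.241 ['side', 'scene'] TCP [ 0.4714 -0.2702  0.1469] F [-0.2  0.1 -3.1]
```

```bash
python3 -m jog '[{"grip":0.2,"slide":[0.4,0,0],"yaw":0},{"grip":0.2,"slide":[0.4,0,0],"yaw":0},{"grip":0.2,"slide":[0.3,0,0],"yaw":0}]' 20
python3 -m jog '[{"grip":0.2,"slide":[0.4,0,0],"yaw":0},{"grip":0.2,"slide":[0.4,0,0],"yaw":0}]'
python3 -c "
from h import *
tilt()"
```

```text
clock: 17.65
position: [0.4806, -0.2715, 0.1464]
ee_rot: [0.998, -0.065, -0.002, -0.001]
ft_force: [-8.7, 2.1, -0.9]
grip_width: 0.511
grasp_force: 34.0
clock: 17.85
position: [0.4886, -0.2727, 0.1464]
ee_rot: [0.998, -0.066, -0.002, -0.0]
ft_force: [-7.3, 1.2, -1.0]
grip_width: 0.51
grasp_force: 34.1
tilt deg 65.0 offs mm [-7.5 -9.3] cost 0.196 ['side', 'scene'] TCP [ 0.4886 -0.2727  0.1464] F [-7.3  1.2 -1. ]
```

```bash
python3 -m jog '[{"grip":0.2,"slide":[0.4,0,0],"yaw":0},{"grip":0.2,"slide":[0.4,0,0],"yaw":0},{"grip":0.2,"slide":[0.3,0,0],"yaw":0}]'
python3 -m jog '[{"grip":0.2,"slide":[0.3,0,0],"yaw":0},{"grip":0.2,"slide":[0.3,0,0],"yaw":0}]'
python3 -m jog '[{"grip":0.2,"slide":[0.2,0,0],"yaw":0},{"grip":0.2,"slide":[0.2,0,0],"yaw":0}]'
python3 -c "
from h import *
tilt()"
```

```text
clock: 18.35
position: [0.5003, -0.274, 0.1468]
ee_rot: [0.998, -0.065, -0.001, -0.0]
ft_force: [-6.1, 1.1, -0.7]
grip_width: 0.511
grasp_force: 34.1
clock: 18.55
position: [0.5063, -0.2748, 0.1468]
ee_rot: [0.998, -0.065, -0.001, -0.0]
ft_force: [-5.5, 0.9, -1.9]
grip_width: 0.509
grasp_force: 34.1
clock: 18.75
position: [0.5102, -0.2753, 0.1468]
ee_rot: [0.998, -0.065, -0.001, -0.0]
ft_force: [-5.2, 0.3, -1.3]
grip_width: 0.51
grasp_force: 34.1
tilt deg 83.4 offs mm [ -6.3 -10.7] cost 0.291 ['side', 'scene'] TCP [ 0.5102 -0.2753  0.1468] F [-5.2  0.3 -1.3]
```

```bash
python3 -m jog '[{"grip":0.2,"slide":[0.2,0,0],"yaw":0},{"grip":0.2,"slide":[0.1,0,0],"yaw":0}]'
python3 -m jog '[{"grip":0.2,"slide":[0.1,0,0],"yaw":0},{"grip":0.2,"slide":[0.1,0,0],"yaw":0}]'
python3 -m jog '[{"grip":0.2,"slide":[0.1,0,0],"yaw":0},{"grip":0.2,"slide":[0.1,0,0],"yaw":0}]'
python3 -c "
from h import *
tilt()"
```

```text
clock: 19.15
position: [0.5135, -0.2757, 0.1469]
ee_rot: [0.998, -0.065, -0.0, -0.0]
ft_force: [-5.3, 1.0, -2.2]
grip_width: 0.514
grasp_force: 34.1
clock: 19.35
position: [0.5154, -0.2759, 0.1469]
ee_rot: [0.998, -0.065, -0.0, -0.0]
ft_force: [-4.3, 0.9, -2.6]
grip_width: 0.509
grasp_force: 34.2
clock: 19.55
position: [0.5174, -0.2762, 0.1469]
ee_rot: [0.998, -0.065, -0.0, -0.0]
ft_force: [-5.3, 1.1, -1.9]
grip_width: 0.511
grasp_force: 34.2
tilt deg 89.1 offs mm [ -4.8 -11.5] cost 0.295 ['side', 'scene'] TCP [ 0.5174 -0.2762  0.1469] F [-5.3  1.1 -1.9]
```

```bash
python3 -m jog '[{"grip":0.2,"slide":[-1,0,0],"yaw":0},{"grip":0.2,"slide":[-2,0,0],"yaw":0},{"grip":0.2,"slide":[-1,0,0.5],"yaw":0},{"grip":0.2,"slide":[0,0,0.4],"yaw":0},{"grip":0.2,"slide":[0,0,0.2],"yaw":0},{"grip":0.2,"slide":[0,0,0],"yaw":0}]' 20
python3 -m jog '[{"grip":0.2,"slide":[0,0,0.2],"yaw":0},{"grip":0.2,"slide":[0,0,0],"yaw":0}]'
python3 -m jog '[{"grip":0.2,"slide":[0,0,0.2],"yaw":0},{"grip":0.2,"slide":[0,0,0],"yaw":0}]'
```

```text
clock: 20.35
position: [0.4787, -0.2709, 0.1356]
ee_rot: [0.998, -0.065, 0.0, -0.0]
ft_force: [0.6, 0.4, -4.4]
grip_width: 0.513
grasp_force: 33.9
clock: 20.55
position: [0.4783, -0.271, 0.1337]
ee_rot: [0.998, -0.065, -0.0, 0.0]
ft_force: [0.2, 0.7, -3.6]
grip_width: 0.514
grasp_force: 33.9
clock: 20.75
position: [0.478, -0.271, 0.1317]
ee_rot: [0.998, -0.065, -0.0, -0.0]
ft_force: [0.8, 0.1, -3.8]
grip_width: 0.512
grasp_force: 33.9
```

```bash
python3 -m jog '[{"grip":0.2,"slide":[0,0,0.2],"yaw":0},{"grip":0.2,"slide":[0,0,0],"yaw":0}]'
python3 -m jog '[{"grip":0.2,"slide":[0,0,0.2],"yaw":0},{"grip":0.2,"slide":[0,0,0],"yaw":0}]'
python3 -m jog '[{"grip":0.2,"slide":[0,0,0.1],"yaw":0},{"grip":0.2,"slide":[0,0,0],"yaw":0}]'
```

```text
clock: 20.95
position: [0.4779, -0.271, 0.1297]
ee_rot: [0.998, -0.065, -0.0, -0.0]
ft_force: [-0.3, -0.5, -3.7]
grip_width: 0.51
grasp_force: 33.9
clock: 21.15
position: [0.4782, -0.2711, 0.1281]
ee_rot: [0.998, -0.065, 0.0, 0.0]
ft_force: [0.2, -0.9, -1.3]
grip_width: 0.508
grasp_force: 34.3
clock: 21.35
position: [0.4787, -0.2712, 0.1278]
ee_rot: [0.998, -0.065, 0.001, 0.0]
ft_force: [-0.7, 0.3, 4.7]
grip_width: 0.512
grasp_force: 35.1
```

```bash
python3 -m jog '[{"grip":0.2,"slide":[0,0,0.2],"yaw":0},{"grip":0.2,"slide":[0,0,0],"yaw":0}]'
python3 -m jog '[{"grip":0.2,"slide":[0,0,0.1],"yaw":0},{"grip":0.2,"slide":[0,0,0],"yaw":0}]'
python3 -c "
from h import *
tilt();print(manip.get_obs()['torque'])"
```

```text
clock: 21.55
position: [0.4801, -0.2714, 0.127]
ee_rot: [0.998, -0.065, 0.002, 0.0]
ft_force: [1.6, 0.8, 10.1]
grip_width: 0.509
grasp_force: 35.7
clock: 21.75
position: [0.4807, -0.2715, 0.1266]
ee_rot: [0.998, -0.065, 0.003, 0.001]
ft_force: [2.6, 0.4, 14.3]
grip_width: 0.51
grasp_force: 36.3
tilt deg 90.5 offs mm [ -5.4 -11.5] cost 0.205 ['side', 'scene'] TCP [ 0.4807 -0.2715  0.1266] F [ 2.6  0.4 14.3]
[ 0.46839458 -0.31935914 -0.09854734]
```

```bash
python3 -m jog '[{"grip":0.2,"slide":[0,0,0.2],"yaw":0},{"grip":0.2,"slide":[0,0,0.1],"yaw":0},{"grip":0.2,"slide":[0,0,0],"yaw":0}]'
python3 -m jog '[{"grip":0.2,"slide":[0,0,0.2],"yaw":0},{"grip":0.2,"slide":[0,0,0.1],"yaw":0},{"grip":0.2,"slide":[0,0,0],"yaw":0}]'
python3 - <<'E'
from h import *
print(manip.get_obs()['torque']); tilt()
d=manip.camera("side");s=manip.camera("scene");o=manip.get_obs()
def m(n,i):
    x,y=proj(manip.calibration(n),o["position"]-[0,0,.09]).astype(int); x=max(x,60);y=max(y,60)
    return cv2.resize(i[y-45:y+45,x-45:x+45],(400,400),interpolation=cv2.INTER_CUBIC)
cv2.imwrite("pics/s6.png",np.hstack([m("side",d),m("scene",s)]))
E
```

```text
clock: 22.25
position: [0.4816, -0.2716, 0.1259]
ee_rot: [0.998, -0.065, 0.005, 0.0]
ft_force: [-4.3, 5.5, 36.6]
grip_width: 0.513
grasp_force: 38.8
clock: 22.55
position: [0.4828, -0.2719, 0.1243]
ee_rot: [0.998, -0.065, 0.006, 0.001]
ft_force: [-4.1, 7.3, 46.4]
grip_width: 0.511
grasp_force: 39.8
[ 1.90235153  0.80607513 -0.03291639]
tilt deg 91.2 offs mm [ -8.5 -14. ] cost 0.215 ['side', 'scene'] TCP [ 0.4828 -0.2719  0.1243] F [-4.1  7.3 46.4]
```

View pics/s6.png

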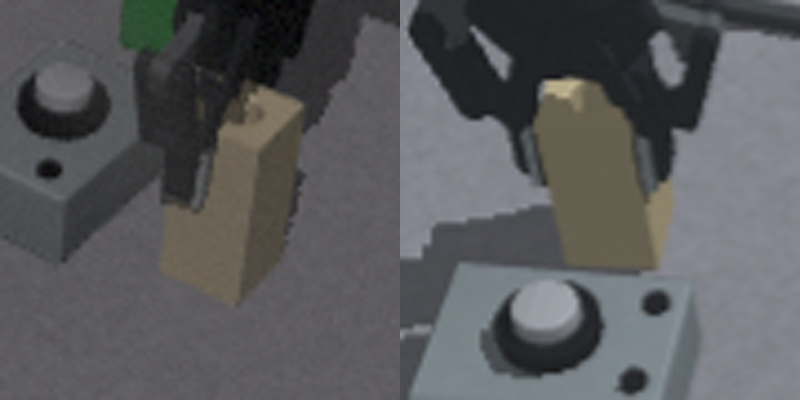

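The side crop shows the piece standing hole up (hole at about (250,110) in the crop) with its base flat on the bench. The button is up. I'll relieve the press, firm up the grip and lift.

```bash
python3 -m jog '[{"grip":0.2,"slide":[0,0,-0.2],"yaw":0},{"grip":0.2,"slide":[0,0,-0.2],"yaw":0},{"grip":0.2,"slide":[0,0,0],"yaw":0}]' 
python3 -c "
from h import *
print(manip.get_obs()['torque'].round(2));tilt()"
```

```text
clock: 23.15
position: [0.4803, -0.2715, 0.1243]
ee_rot: [0.998, -0.065, 0.003, 0.001]
ft_force: [1.5, 2.2, 16.0]
grip_width: 0.512
grasp_force: 36.2
[ 0.45 -0.59  0.04]
tilt deg 89.9 offs mm [-10.1 -13.5] cost 0.267 ['side', 'scene'] TCP [ 0.4803 -0.2715  0.1243] F [ 1.5  2.2 16. ]
```

```bash
python3 -m jog '[{"grip":0.2,"slide":[0,0,-0.1],"yaw":0},{"grip":0.3,"slide":[0,0,0],"yaw":0},{"grip":0.3,"slide":[0,0,0],"yaw":0},{"grip":0.3,"slide":[0,0,-1],"yaw":0},{"grip":0.3,"slide":[0,0,-3],"yaw":0},{"grip":0.3,"slide":[0,0,-4],"yaw":0},{"grip":0.3,"slide":[0,0,-4.5],"yaw":0},{"grip":0.3,"slide":[0,0,0],"yaw":0}]' 80
python3 - <<'E'
from h import *
o=manip.get_obs();T=R.from_quat(o["ee_rot"]).as_matrix();print(T.round(3))
p=tilt()
d=np.array([.545,.3017,.249])-o["position"];print("slide",T.T@d*100,o["joint_pos"].round(2))
E
```

```text
clock: 24.15
position: [0.4794, -0.2723, 0.2537]
ee_rot: [0.998, -0.065, 0.004, 0.001]
ft_force: [0.9, -0.9, -4.4]
grip_width: 0.507
grasp_force: 82.7
[[ 0.991 -0.131  0.007]
 [-0.131 -0.991 -0.003]
 [ 0.008  0.002 -1.   ]]
tilt deg 85.9 offs mm [ -7.  -16.2] cost 0.224 ['side', 'scene'] TCP [ 0.4794 -0.2723  0.2537] F [ 0.9 -0.9 -4.4]
slide [ -0.98979239 -57.76964464   0.34808538] [ 0.14  0.2   0.34  1.75 -0.07  1.2  -1.21]
```

```bash
python3 -m jog '[{"grip":0.3,"slide":[0,-2,0],"yaw":0},{"grip":0.3,"slide":[0,-4,0],"yaw":0},{"grip":0.3,"slide":[0,-4.5,0],"yaw":0},{"grip":0.3,"slide":[0,-4.5,0],"yaw":0},{"grip":0.3,"slide":[0,-4.5,0],"yaw":0},{"grip":0.3,"slide":[0,-4.5,0],"yaw":0},{"grip":0.3,"slide":[0,-4.5,0],"yaw":0},{"grip":0.3,"slide":[0,-4.5,0],"yaw":0}]'
python3 -m jog '[{"grip":0.3,"slide":[0,-4.5,0],"yaw":0},{"grip":0.3,"slide":[0,-4.5,0],"yaw":0},{"grip":0.3,"slide":[0,-4.5,0],"yaw":0},{"grip":0.3,"slide":[0,-4,0],"yaw":0},{"grip":0.3,"slide":[0,-4,0],"yaw":0},{"grip":0.3,"slide":[0,-3.3,0],"yaw":0},{"grip":0.3,"slide":[0,0,0],"yaw":0},{"grip":0.3,"slide":[0,0,0],"yaw":0}]'
python3 - <<'E'
from h import *
o=manip.get_obs();T=R.from_quat(o["ee_rot"]).as_matrix();print(T.round(3),o["joint_pos"].round(2),o["torque"].round(2))
p=tilt()
d=manip.camera("side");s=manip.camera("scene")
cv2.imwrite("pics/side_f.png",d);cv2.imwrite("pics/scene_f.png",s)
def m(n,i):
    c=manip.calibration(n);x,y=proj(c,o["position"]-[0,0,.09]).astype(int);print(n,x,y);x=min(max(x,75),565);y=min(max(y,75),405)
    print(n,"crop origin",x-75,y-75); return cv2.resize(i[y-75:y+75,x-75:x+75],(400,400),interpolation=cv2.INTER_CUBIC)
cv2.imwrite("pics/s7.png",np.hstack([m("side",d),m("scene",s)]))
E
```

```text
clock: 25.15
position: [0.5199, 0.0578, 0.246]
ee_rot: [0.998, -0.065, -0.002, 0.0]
ft_force: [1.7, 0.3, -3.1]
grip_width: 0.505
grasp_force: 82.5
clock: 25.95
position: [0.5521, 0.3024, 0.2453]
ee_rot: [0.998, -0.064, -0.002, 0.001]
ft_force: [0.3, -0.3, -2.8]
grip_width: 0.506
grasp_force: 82.8
[[ 0.992 -0.128 -0.004]
 [-0.128 -0.992 -0.002]
 [-0.003  0.003 -1.   ]] [-0.53  0.38 -0.06  1.52  0.02  1.25 -2.29] [-0.09 -0.11  0.04]
tilt deg 91.4 offs mm [ -8.1 -12.2] cost 0.145 ['side', 'scene'] TCP [0.5521 0.3024 0.2453] F [ 0.3 -0.3 -2.8]
side 157 379
side crop origin 82 304
scene 522 209
scene crop origin 447 134
```

View pics/s7.png

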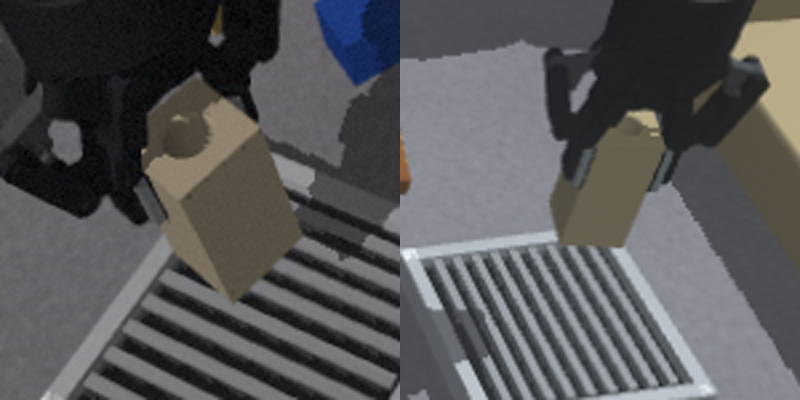

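The side crop shows the hole mouth facing up, with the piece above the grille. I'll fit its pose from the corner pixels I read off.

```bash
python3 - <<'E'
from h import *
cs,cd=manip.calibration("scene"),manip.calibration("side")
o=manip.get_obs();T=R.from_quat(o["ee_rot"]).as_matrix()
S=lambda x,y:np.array([82+x/2.6667,304+y/2.6667]); C=lambda x,y:np.array([447+(x-400)/2.6667,134+y/2.6667])
obs=[(cd,(-1,-1,-1),S(235,300)),(cd,(-1,-1,1),S(180,202)),(cd,(-1,1,1),S(258,130)),(cd,(-1,1,-1),S(301,236)),(cd,(1,-1,-1),S(178,250)),
(cs,(-1,1,-1),C(556,228)),(cs,(1,1,-1),C(563,244)),(cs,(1,-1,-1),C(624,246))]
B=np.column_stack([T[:,0],T[:,1],[0,0,1]])
def pose(p):return R.from_rotvec(p[3:]).as_matrix()@B,p[:3]
def res(p):
    Q,t=pose(p);return np.concatenate([proj(c,t+Q@(np.array(k)*[.022,.022,.048]))-q for c,k,q in obs])
r=least_squares(res,[*(o["position"]-[.012,0,.08]),0,0,0],loss="soft_l1");Q,t=pose(r.x)
print("centre",t.round(4),"axis",Q[:,2].round(3),"rms px",np.sqrt((r.fun**2).mean()),np.abs(r.fun).reshape(-1,2).round(1).tolist())
print("bottom z",t[2]-.048*Q[2,2],"TCP offset",T.T@(t-o["position"]))
d=np.array([.545,.3017,.125+.048])-t;print("slide cm",T.T@d*100)
# hull check with masks: free-tilt fit
V=[]
for n,c in(("side",cd),("scene",cs)):
    manip.camera(n);q=proj(c,t);L=[m for m in manip.masks_of("piece",n) if np.linalg.norm(np.array(m["centre"])-q)<40]
    if L:V.append((n,c,L[0]["region"]))
def cost(p):
    Q,tt=pose(p);s=0
    for n,c,m in V:
        P=np.array([proj(c,tt+Q@(np.array([i,j,k])*[.022,.022,.048])) for i in(-1,1) for j in(-1,1) for k in(-1,1)])
        g=np.zeros((480,640),np.uint8);cv2.fillConvexPoly(g,cv2.convexHull((P*16).astype(np.int32).reshape(-1,1,2)),1,shift=4);g=g>0
        s+=((m&~g).sum()+.3*(g&~m).sum())/m.sum()
    return s
x0=r.x;s=minimize(cost,x0,method="Nelder-Mead",options=dict(maxiter=800,initial_simplex=np.vstack([x0]+[x0+np.eye(6)[i]*(.004 if i<3 else .05) for i in range(6)])))
Q,t=pose(s.x);print("masks",t.round(4),Q[:,2].round(3),s.fun,cost(x0),[v[0] for v in V])
E
```

```text
centre [0.5411 0.3022 0.1711] axis [-0.009  0.008  1.   ] rms px 2.7944821742813817 [[1.0, 1.5], [0.1, 0.5], [0.5, 0.7], [0.2, 1.0], [2.9, 0.7], [3.5, 9.8], [1.5, 0.1], [0.8, 0.3]]
bottom z 0.12311023830303142 TCP offset [-0.0121772   0.00043458  0.07673662]
slide cm [ 0.39106214  0.00246164 -0.1893181 ]
masks [0.54   0.3017 0.1734] [ 0.018 -0.012  1.   ] 0.02836374884008661 0.049860810392824 ['side']
```

The axis is upright to within about 1° and the piece's centre is about 4 mm from the grille middle. One small trim, a settle, and then I'll hand in.

```bash
python3 -m jog '[{"grip":0.3,"slide":[0.4,0,-0.1],"yaw":0},{"grip":0.3,"slide":[0,0,0],"yaw":0},{"grip":0.3,"slide":[0,0,0],"yaw":0},{"grip":0.3,"slide":[0,0,0],"yaw":0},{"grip":0.3,"slide":[0,0,0],"yaw":0},{"grip":0.3,"slide":[0,0,0],"yaw":0}]'
python3 -c "
from h import *
tilt();o=manip.get_obs();print(abs(o['joint_velocities']).max(),o['clock'])
print(manip.hand_in())"
```

```text
clock: 27.05
position: [0.557, 0.3016, 0.2489]
ee_rot: [0.998, -0.065, -0.0, 0.0]
ft_force: [0.5, 0.7, -4.6]
grip_width: 0.503
grasp_force: 82.9
tilt deg 90.5 offs mm [ -9.4 -11.8] cost 0.156 ['side', 'scene'] TCP [0.557  0.3016 0.2489] F [ 0.5  0.7 -4.6]
0.001420393236825889 27.25
the job is handed in; nothing more can be done
None
```

The start button was pressed fully down and came back up, and the job was handed in at 27 s with the piece held steady, hole up, upright to about 1°, its lower end about 10 cm above the middle of the dust grille; on the way I turned it upright against the grille frame, the start box and the bench.

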